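# Slide the battery pack home into its charging dock and switch the charger on

### The job

Push the heavy battery pack along the bench into its charging dock until it is fully home and the spring catch has snapped in behind its front end, then press the charger's rocker switch on. Push it low near its base so that it slides flat and never rocks up or tips over; do not lift it, switch on only once the pack is caught, and leave the other things on the bench where they are.

Things in the scene. Friction and masses are not known exactly. Their poses are not given: they have to be found in the camera images.
- pack: Battery pack, 95 mm long (its x) x 78 mm wide (its y) x 120 mm high, 0.7 to 1 kg: two black end caps, each 24 mm thick and the full 78 x 120 mm, a grey ribbed middle only 51 mm wide between them, a fixed black carrying bail on top up to 142 mm. Origin: centre of its underside. x points to its front face (x = +47.5 mm, two brass contact plates); the rear face (x = -47.5 mm) is plain and flat.
- heel (a point): The place to push: middle of the rear face, 15 mm above the bench. The pack slides at 3 to 7 N; pushed high it rocks forward (slick fingers: from about 80 mm up). Push below 50 mm. Keep the gripper clear of the black block beyond the pack (150 mm high, face at x = 0.51 to 0.53 m where y is below -0.17 m) and of the guitar on it (edge at x = 0.51 to 0.55 m, from 150 mm height up).
- dock: Charging dock screwed to the bench. Origin: bench height, middle of the stop face; x = the way in. Behind the stop (x = 0 to 42 mm) stands the grey charger housing, 96 mm wide, 130 mm high. Home, the pack stands between the rails, its x along the dock's x, its origin at dock x = -52.5 mm (just caught) to -47.5 mm (against the stop), its rear 30 mm outside the rails.
- mouth (a point): Middle of the dock's mouth, at bench height, dock x = -98 mm. The mouth is 111 mm wide here and narrows to the channel between two aluminium guide rails 42 mm high, 87 mm apart (dock y = +43.5 and -43.5 mm), from dock x = -65 mm to the stop. There is no floor plate: the pack slides on the bench throughout.
- catch (a joint): Spring catch (steel pawl) on the rail at the dock's +y side, nose 14 to 30 mm above the bench: 0 = sprung in (its rest, nose reaching 12 mm into the channel, its end at dock x = -29 mm), growing to about 0.3 rad while the pack's front end cap pushes it aside; snaps back to 0 behind that cap when the pack is home. Takes about 2 N.
- shoe (a joint): Sprung contact shoe in the stop face, 25 to 55 mm above the bench: 0 = standing 15 mm out of the stop, 0.015 m = pressed flush. It pushes the pack back with 3 N at first, 6 N where the pack is caught and 7 N flush.
- switch (a joint): Rocker switch on top of the charger housing, black, 60 mm long along the dock's y, 26 mm wide: 0 = off, its half at the dock's +y side raised 6 mm; 0.4 rad = on, that half pressed fully down. Stays where it is left; takes about 2 to 5 N.
- press_point (a point): Fixed point on the dock over the switch's raised half, 20 mm to the dock's +y side of the rocker's pivot line (the pivot lies at dock x = 21 mm, y = 0, height 139 mm). It is 140 mm above the bench; the rocker's top surface there is at 147 mm when off and 139 mm when on.
- wax_tin: Round tin, 66 mm across, 25 mm high, at the right; origin under its centre. Leave alone.
- solvent: White bottle with an orange cap, 42 mm across, 121 mm high, at the right; origin under its centre. Leave alone.
- glue_bottle: Small white bottle with a red cap, 26 mm across, 76 mm high, behind the dock; origin under its centre. Leave alone.
- cap_jar: Small black pot with a white cap, 38 mm across, 32 mm high, in the nook beyond the dock's mouth; origin under its centre. Leave alone.
- fret_hammer: Small brass-headed hammer with a wooden handle lying behind the dock, 184 mm long, 25 mm high; origin under its centre. Leave alone.
- hex_keys: Orange folding hex key set lying at the left by the vice, 85 mm long, 22 mm high; origin under its centre. Leave alone.

How it is judged:
By the outcome, as a careful person would: the job done as asked, in the order asked, and still so for the second after the job is handed in, with the robot touching nothing.
It also fails if it takes over 54 s, if anything falls off the work surface, if the arm or the gripper's body presses on something with over 40 N, if the wrist force passes 120 N, or if a joint passes its speed limit or range.

### The arm

A 6-joint arm with a two-finger parallel gripper is mounted at the origin on a cart in front of the work surface, level with it; the furniture and walls round the work are solid. World frame = base frame: x ahead of the robot, y to its left, z up, the work surface at z = 0. Lengths are in mm, angles in rad, forces in N, time in s.
With the tool pointing down it reaches from about 300 to 875 mm from the base axis. Payload 6.4 kg.
Tool frame: the origin (TCP) lies at the very end of the fingers, on their centre line; the grasp point (between the pads) lies 19 mm behind it; z points along the fingers, y is the line along which they close (so a half turn about z gives the same grasp; the last joint's range is limited). The gripper opens to 85 mm and grips with 20 to 120 N. Pads are 22 mm wide; open, the fingers measure 114 mm over their backs; the gripper's body (76 mm by 85 mm) begins 54 mm behind the grasp point. The pads swing forward as they close: fully open they stand 13 mm farther back than shut.
Start: joints at [-1.433, 0.181, 1.607, -0, 1.354, -0.206], TCP at [193.83, -541.36, 202.188] pointing down, gripper open.
Joint ranges: [-2.99, 2.99], [-0.89, 2.07], [0.3, 2.58], [-1.14, 4.28], [0, 2.63], [-3.12, 3.12]. Speed limits (rad/s): [2.57, 2.57, 3.01, 3.14, 3.14, 3.14].

### API

Orientations are given as a rotation vector (axis times angle).
In Python, from bench import manip, viewer, ticket gives the robot as it stands.
- The arm moves only by the shell command python3 -m handwheel 'ROWS'. ROWS is JSON, a list of rows, each a list of 3 entries, a list of its own where there are three numbers: the shift along the tool's x, y, z in m, then the turn about the tool's z in degrees, then the finger opening in m, from 0 to 0.0854. A call has exactly 5 rows; each row is the pose to reach, as a shift and turn from the pose commanded when the call began, along the tool's axes at that moment; what a row does not reach only later rows make up. A row lasts 1/8 s, in which the tool goes at most 62.5 mm and 10.7 degrees, less where a joint would pass 70% of its speed; a pose out of reach is approached as far as the arm can. A call with a gripper value outside its range is refused whole. The fingers move at their own pace and stop on an object; the grip force is fixed at half the most. Time passes only in rows, so rows that repeat a pose let the fingers close, or fill a call up. It gives the time, the measured TCP pose, the force, the opening and the grip force at its end, in the units of the state.
- manip.observe(): the state, without advancing time (a new reading comes with each control period).
- viewer.grab_frame(name): name is "side" or "top" or "wrist"; returns the picture (480x640x3 uint8, red, green, blue); there is no depth.
- viewer.camera_params(name): a dict with "fovy" (degrees; the focal length in pixels is half the picture's height over the tangent of half this angle, whatever the lens; pixels are square), "cx", "cy" (the principal point, pixels), "world_from_camera" (4x4, takes a point from camera to world coordinates). Camera axes: x right, y down, z forward; pixel columns grow to the right and rows downward; lengths in mm; the calibration is good to about 2 mm. A picture is of the moment at which its call begins: read the wrist's pose just before it. camera_params takes no time and is no camera call; for the wrist camera it gives the pose at the moment of the call.
- ticket.sign_off(): hands the job in; it is judged then, once.
The state is a dict: "time_s": time; "q": joint angles; "joint_vel": joint speeds; "joint_torque": joint torques, N m; "tool_pos": TCP position; "ee_rot": TCP orientation; "ft_force": force on the tool from outside, world axes, zero at the start; "torque": the same for the moment, N m; "grip_width": finger opening in mm; "grasp_force": force on a finger pad.
Only numpy, scipy, OpenCV 4.12 (cv2) and the standard library are available. Lean on these libraries where they do the work, as an engineer would, in place of code of your own. Each camera call takes 0.05 s, during which the arm holds its last target. There are 200 camera calls.

## Working session

There is one attempt and no reset: what is moved stays moved. The work goes in short steps, Python scripts to look and compute and a shell command to move; the robot and the scene stay as the last step left them, time stands still between calls to the robot, and variables do not carry over. Pictures are saved under pics/ and viewed, at most 10 in all, crops included, and the job is handed in when it is done.

```bash
mkdir -p pics; python3 - <<'E'
from bench import manip, viewer, ticket
import cv2,json
s=manip.observe();print(s)
for n in("side","top"):
    p=viewer.camera_params(n);print(n,p)
    cv2.imwrite(f"pics/{n}0.png",viewer.grab_frame(n)[:,:,::-1])
E
```

```text
{'time_s': 0.0, 'q': array([-1.43326646e+00,  1.81548399e-01,  1.60799002e+00,  1.61425120e-05,
        1.35380063e+00, -2.06309276e-01]), 'joint_vel': array([ 0.00311208, -0.00020103,  0.00050799, -0.00085235,  0.00146329,
        0.00188859]), 'joint_torque': array([ 5.30362249e-04, -4.44876409e+01, -3.51330435e+01, -1.99428164e-04,
        9.20821389e-03,  1.30756419e-05]), 'tool_pos': array([ 193.76848169, -540.73768665,  201.28875287]), 'ee_rot': array([-3.09356174e+00, -5.37140738e-01, -1.18996532e-04]), 'ft_force': array([-0.09550802,  0.2717913 , -0.88616235]), 'torque': array([ 0.04404895,  0.00422214, -0.04617148]), 'grasp_force': 0.0, 'grip_width': 85.19600151350399}
side {'fovy': 42.67877996577434, 'cx': 307.21340239500887, 'cy': 242.74835595074225, 'world_from_camera': array([[ 6.04823483e-01, -3.86007381e-01,  6.96553556e-01,
        -4.52339398e+02],
       [-7.96322997e-01, -2.84771581e-01,  5.33642982e-01,
        -9.64565590e+02],
       [-7.63147273e-03, -8.77441422e-01, -4.79623094e-01,
         7.84857128e+02],
       [ 0.00000000e+00,  0.00000000e+00,  0.00000000e+00,
         1.00000000e+00]])}
top {'fovy': 42.52994824336772, 'cx': 320.71571179893635, 'cy': 228.6265498408987, 'world_from_camera': array([[-1.40486384e-02, -9.89270179e-01,  1.45420591e-01,
         3.08805195e+02],
       [-9.99718732e-01,  1.66758926e-02,  1.68633363e-02,
        -2.30098468e+02],
       [-1.91074139e-02, -1.45142782e-01, -9.89226202e-01,
         1.68107402e+03],
       [ 0.00000000e+00,  0.00000000e+00,  0.00000000e+00,
         1.00000000e+00]])}
```

View pics/top0.png

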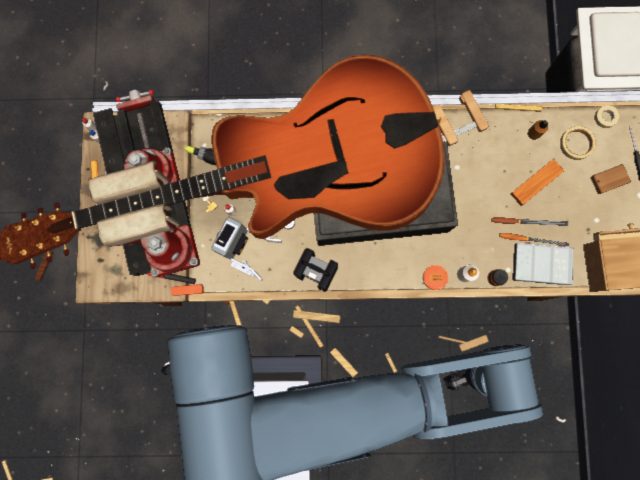

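View pics/side0.png

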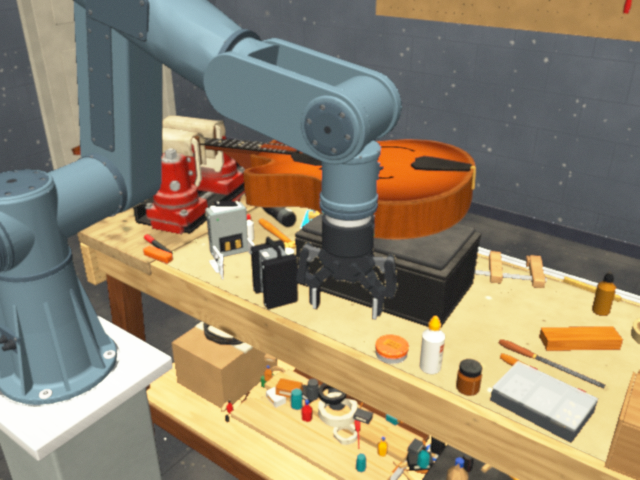

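```bash
python3 - <<'E'
import cv2
a=cv2.imread("pics/top0.png")[190:310,190:350];b=cv2.imread("pics/side0.png")[190:320,190:320]
cv2.imwrite("pics/c1.png",cv2.resize(a,None,fx=5,fy=5,interpolation=2)[:, :])
cv2.imwrite("pics/c2.png",cv2.resize(b,None,fx=4.6,fy=4.6,interpolation=2))
E
```

```text
(no output)
```

View pics/c1.png

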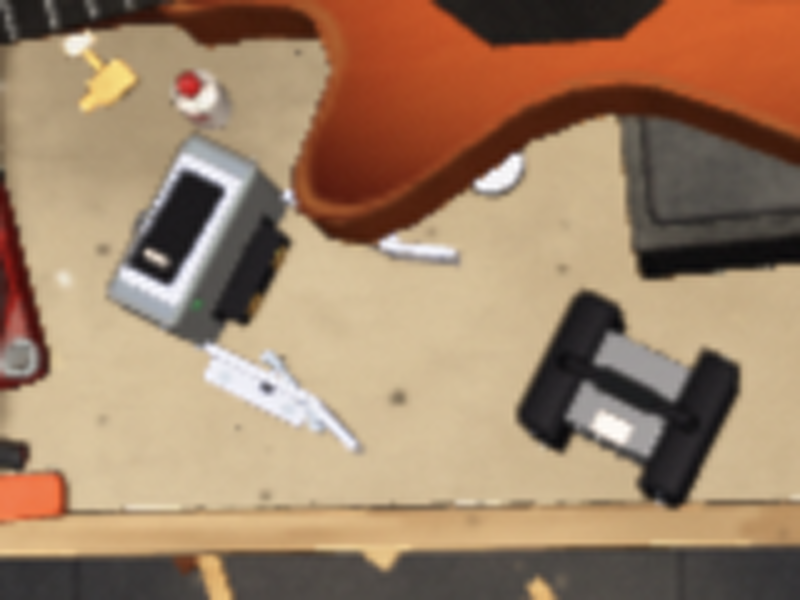

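View pics/c2.png

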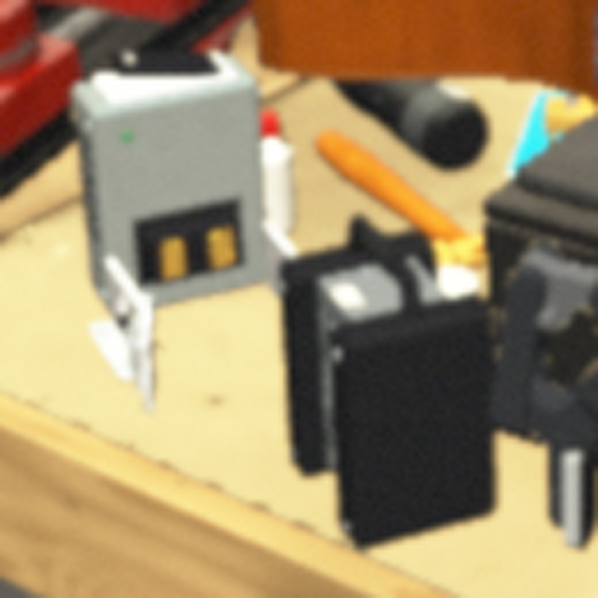

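```bash
cat > h.py <<'E'
import numpy as np
from bench import manip, viewer
def ray(p,uv,z):
    f=240/np.tan(np.radians(p["fovy"]/2));T=np.array(p["world_from_camera"])
    d=T[:3,:3]@np.array([(uv[0]-p["cx"])/f,(uv[1]-p["cy"])/f,1]);o=T[:3,3]
    return (o+d*(z-o[2])/d[2])
def px(p,X):
    f=240/np.tan(np.radians(p["fovy"]/2));T=np.array(p["world_from_camera"])
    c=T[:3,:3].T@(np.array(X)-T[:3,3]);return np.array([p["cx"]+f*c[0]/c[2],p["cy"]+f*c[1]/c[2]])
E
python3 - <<'E'
from h import *
t=viewer.camera_params("top");s=viewer.camera_params("side")
T=lambda n,u,v,z:print("top",n,ray(t,(190+u/5,190+v/5),z)[:2].round())
S=lambda n,u,v,z:print("side",n,ray(s,(190+u/4.6,190+v/4.6),z)[:2].round())
T("front +x corner",580,292,120);T("front -x",520,415,120);T("rear +x",738,365,120);T("rear -x",672,500,120)
T("bail f",565,360,140);T("bail r",690,420,140)
S("rear base L",358,547,0);S("rear base R",495,507,0);S("rear top L",340,335,120);S("rear top R",490,305,120)
S("front base L",305,475,0)
T("rail+y tip",357,450,42);T("rail-y tip",458,250,42)
T("hous back L",108,290,130);T("hous back R",193,137,130);T("hous front R",283,190,130);T("hous front L",190,335,130)
S("hous front base L",105,303,0);S("base R",278,285,0);S("top L",95,108,130);S("top R",262,85,130)
S("rail+y tip",152,405,0)
E
```

```text
top front +x corner [ 488. -165.]
top front -x [ 426. -134.]
top rear +x [ 449. -245.]
top rear -x [ 382. -211.]
top bail f [ 452. -158.]
top bail r [ 420. -220.]
side rear base L [ 391. -207.]
side rear base R [ 457. -239.]
side rear top L [ 387. -205.]
side rear top R [ 451. -243.]
side front base L [ 423. -144.]
top rail+y tip [414. -42.]
top rail-y tip [521. -97.]
top hous back L [492.  74.]
top hous back R [570.  31.]
top hous front R [542. -15.]
top hous front L [468.  32.]
side hous front base L [488.  61.]
side base R [560.  -3.]
side top L [477.  44.]
side top R [551.  -9.]
side rail+y tip [425. -35.]
```

```bash
python3 - <<'E'
import cv2
from h import *
b=cv2.imread("pics/side0.png")[200:330,280:420]
b=cv2.convertScaleAbs(b,alpha=2.2,beta=20)
cv2.imwrite("pics/c3.png",cv2.resize(b,None,fx=4.6,fy=4.6,interpolation=2))
s=viewer.camera_params("side");c=np.array([193.8,-540.7,201.3]);y=np.array([.337,-.94,0]);z=np.array([0,0,1])
for h in(0,19,40,73):
    print(h,[((px(s,c+k*y+h*z)-[280,200])*4.6).round() for k in(-57,-42.5,42.5,57)])
E
```

```text
0 [array([135., 587.]), array([176., 594.]), array([419., 639.]), array([462., 646.])]
19 [array([135., 541.]), array([176., 549.]), array([421., 593.]), array([464., 600.])]
40 [array([134., 490.]), array([176., 498.]), array([424., 541.]), array([468., 548.])]
73 [array([134., 408.]), array([176., 415.]), array([428., 457.]), array([473., 464.])]
```

View pics/c3.png

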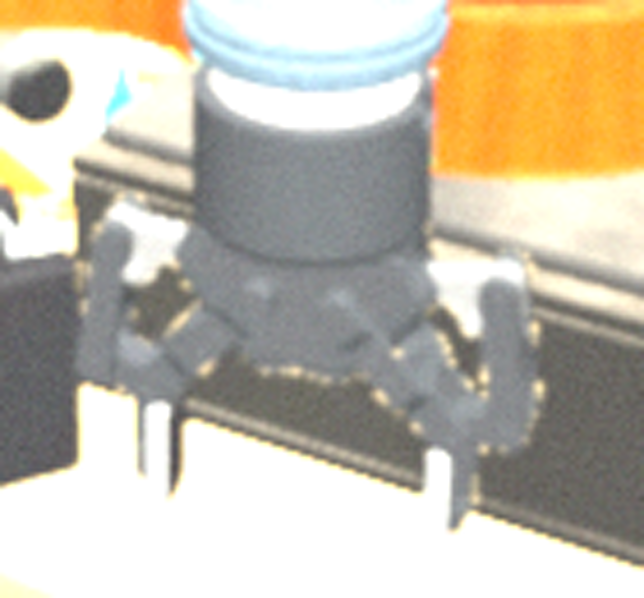

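```bash
python3 -m handwheel '[[[0.05,-0.027,0],9,0.0854],[[0.1,-0.054,0],18,0.0854],[[0.15,-0.081,0],27,0.0854],[[0.2,-0.109,0],36,0.0854],[[0.249,-0.136,0],44,0.0854]]'
python3 -m handwheel '[[[0,0,0.02],0,0.0854],[[0,0,0.05],0,0.0854],[[0,0,0.09],0,0.0854],[[0,0,0.11],0,0.0854],[[0,0,0.11],0,0.0854]]'
cat > look.py <<'E'
import sys,cv2
from h import *
s=manip.observe();R=cv2.Rodrigues(np.array(s["ee_rot"]))[0]
print(s["time_s"],s["tool_pos"].round(1),"x",R[:,0].round(3),"y",R[:,1].round(3),s["ft_force"].round(1))
n=sys.argv[1];a=viewer.grab_frame(n)[:,:,::-1];cv2.imwrite(f"pics/{sys.argv[2]}.png",a)
E
python3 look.py side s1; python3 look.py top t1
python3 - <<'E'
import cv2,numpy as np
a=cv2.imread("pics/s1.png")[170:350,190:370];b=cv2.imread("pics/t1.png")[200:340,190:370]
a=cv2.resize(a,(400,400));b=cv2.resize(b,(400,311));o=np.zeros((400,800,3),np.uint8);o[:,:400]=a;o[:311,400:]=b
cv2.imwrite("pics/c4.png",o)
E
```

```text
time_s: 0.72
tool_pos: [383.3, -327.6, 201.9]
ee_rot: [-3.069, 0.669, 0.0]
ft_force: [0.2, -0.8, -0.1]
grip_width: 85.6
grasp_force: 0.0
time_s: 1.35
tool_pos: [381.3, -327.8, 90.2]
ee_rot: [-3.068, 0.661, 0.005]
ft_force: [-0.3, 1.0, 0.2]
grip_width: 85.2
grasp_force: 0.0
1.35 [ 381.3 -327.8   90.2] x [ 0.911 -0.412 -0.004] y [-0.412 -0.911 -0.002] [-0.3  1.   0.2]
1.4 [ 382.  -328.9   91.7] x [ 0.911 -0.412 -0.002] y [-0.412 -0.911 -0.001] [ 0.7 -0.6  0.8]
```

View pics/c4.png

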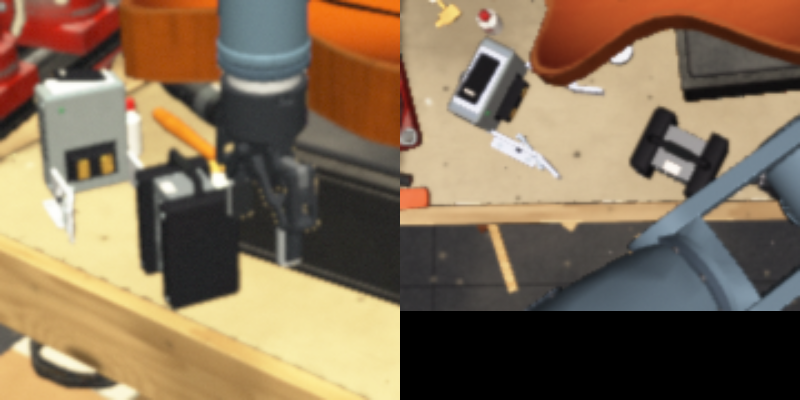

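```bash
python3 - <<'E'
from h import *
s=viewer.camera_params("side");c=np.array([382,-328,91.]);y=np.array([-.412,-.911,0])
for h in(0,13,42):print(h,[px(s,c+k*y+[0,0,h]).round() for k in(-50,50)])
# pixel-to-z
E
```

```text
0 [array([297., 283.]), array([321., 307.])]
13 [array([297., 278.]), array([321., 301.])]
42 [array([297., 266.]), array([321., 289.])]
```

```bash
python3 -m handwheel '[[[0,0,0.02],0,0.0854],[[0,0,0.04],0,0.0854],[[0,0,0.06],0,0.0854],[[0,0,0.075],0,0.0854],[[0,0,0.075],0,0.0854]]'
python3 look.py side s2
python3 - <<'E'
import cv2,numpy as np
from h import *
a=cv2.imread("pics/s2.png")[190:340,220:370]
cv2.imwrite("pics/c5.png",cv2.resize(cv2.convertScaleAbs(a,alpha=1.8,beta=15),(600,600),interpolation=2))
s=viewer.camera_params("side")
for k in(-50,50):
  for h in(0,17,30,42,58): print(k,h,((px(s,[382-.412*k,-328-.911*k,h])-[220,190])*4).round())
E
```

```text
time_s: 2.08
tool_pos: [382.2, -329.2, 16.9]
ee_rot: [-3.071, 0.661, 0.001]
ft_force: [-0.2, -0.0, 0.3]
grip_width: 85.4
grasp_force: 0.0
2.075 [ 382.2 -329.2   16.9] x [ 0.911 -0.412 -0.001] y [-0.412 -0.911 -0.001] [-0.2 -0.   0.3]
-50 0 [312. 513.]
-50 17 [311. 488.]
-50 30 [311. 468.]
-50 42 [311. 449.]
-50 58 [310. 424.]
50 0 [403. 614.]
50 17 [403. 587.]
50 30 [403. 566.]
50 42 [403. 547.]
50 58 [403. 521.]
```

View pics/c5.png

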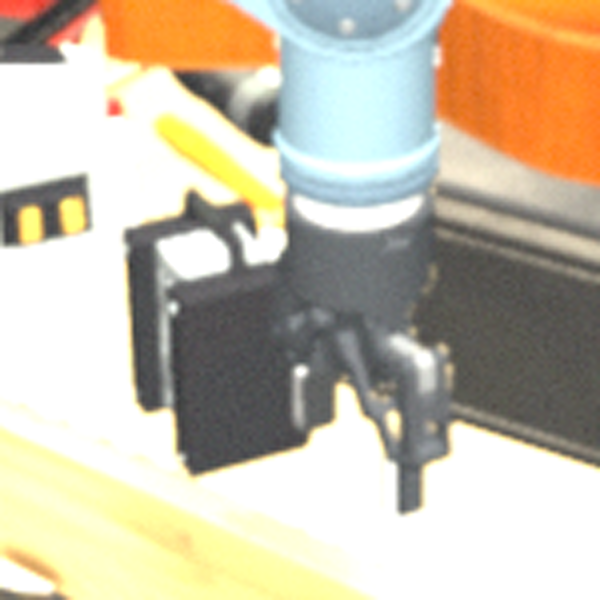

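```bash
python3 -m handwheel '[[[0,0,0.004],0,0.0854],[[0,0,0.008],0,0.0854],[[0,0,0.012],0,0.0854],[[0,0,0.014],0,0.0854],[[0,0,0.014],0,0.0854]]'
python3 -m handwheel '[[[0,0,0.002],0,0.0854],[[0,0,0.004],0,0.0854],[[0,0,0.006],0,0.0854],[[0,0,0.008],0,0.0854],[[0,0,0.008],0,0.0854]]'
```

```text
time_s: 2.75
tool_pos: [382.3, -329.2, 3.0]
ee_rot: [-3.071, 0.661, 0.001]
ft_force: [0.6, 0.2, -0.3]
grip_width: 85.6
grasp_force: 0.0
time_s: 3.38
tool_pos: [382.3, -329.2, -5.0]
ee_rot: [-3.071, 0.661, 0.0]
ft_force: [0.2, 0.0, 0.7]
grip_width: 85.2
grasp_force: 0.0
```

```bash
python3 -m handwheel '[[[0,0,0.001],0,0.0854],[[0,0,0.003],0,0.0854],[[0,0,0.005],0,0.0854],[[0,0,0.006],0,0.0854],[[0,0,0.006],0,0.0854]]'
python3 look.py side s3
python3 - <<'E'
import cv2
from h import *
a=cv2.imread("pics/s3.png")[190:340,220:370]
cv2.imwrite("pics/c6.png",cv2.resize(cv2.convertScaleAbs(a,alpha=1.8,beta=15),(600,600),interpolation=2))
E
```

```text
time_s: 4.0
tool_pos: [382.3, -329.3, -10.9]
ee_rot: [-3.071, 0.661, 0.0]
ft_force: [-0.1, 0.1, -0.5]
grip_width: 85.4
grasp_force: 0.0
4.0 [ 382.3 -329.3  -10.9] x [ 0.911 -0.412 -0.   ] y [-0.412 -0.911 -0.   ] [-0.1  0.1 -0.5]
```

View pics/c6.png

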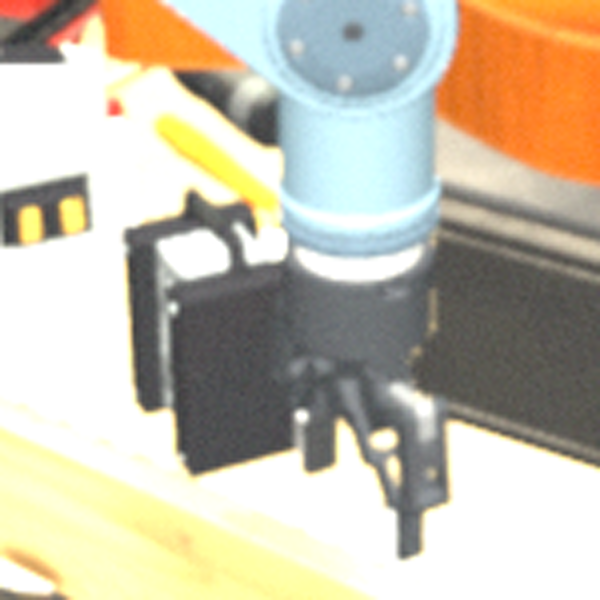

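```bash
python3 -m handwheel '[[[0,0,0.001],0,0.0854],[[0,0,0.002],0,0.0854],[[0,0,0.003],0,0.0854],[[0,0,0.004],0,0.0854],[[0,0,0.004],0,0.0854]]'
```

```text
time_s: 4.68
tool_pos: [382.4, -329.3, -14.9]
ee_rot: [-3.071, 0.661, 0.0]
ft_force: [-0.7, -0.3, 0.1]
grip_width: 85.6
grasp_force: 0.0
```

```bash
python3 -m handwheel '[[[0,0,0.003],0,0.0854],[[0,0,0.006],0,0.0854],[[0,0,0.009],0,0.0854],[[0,0,0.012],0,0.0854],[[0,0,0.013],0,0.0854]]'
python3 look.py side s4;python3 look.py top t4
python3 - <<'E'
import cv2,numpy as np
from h import *
a=cv2.imread("pics/s4.png")[190:340,220:370];b=cv2.imread("pics/t4.png")[200:340,190:370]
o=np.zeros((520,800,3),np.uint8);o[:520,:520]=cv2.resize(cv2.convertScaleAbs(a,alpha=1.8,beta=15),(520,520),interpolation=2)
o[:218,520:]=cv2.resize(b,(280,218));cv2.imwrite("pics/c7.png",o)
E
```

```text
time_s: 5.3
tool_pos: [382.3, -329.2, -28.1]
ee_rot: [-3.071, 0.661, 0.001]
ft_force: [0.0, 0.0, -0.4]
grip_width: 85.3
grasp_force: 0.0
5.3 [ 382.3 -329.2  -28.1] x [ 0.911 -0.412 -0.   ] y [-0.412 -0.911 -0.   ] [ 0.   0.  -0.4]
5.35 [ 382.3 -329.3  -28.1] x [ 0.911 -0.412 -0.   ] y [-0.412 -0.911 -0.   ] [-0.4  0.1  0.4]
```

View pics/c7.png

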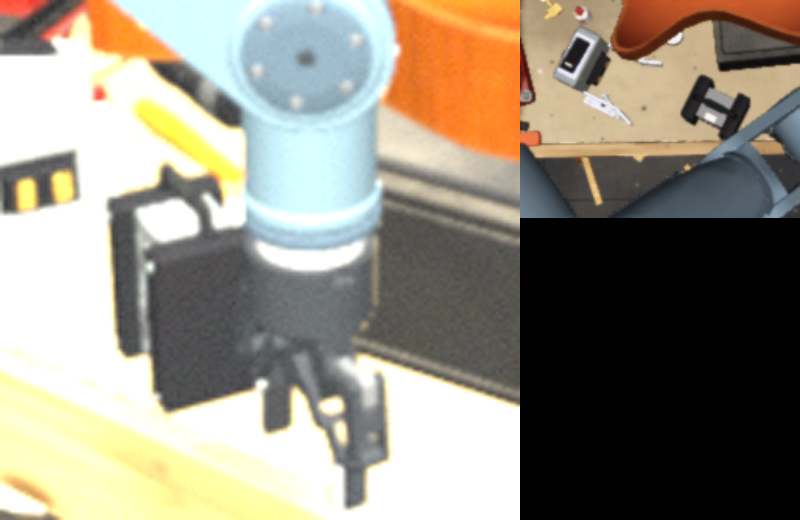

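```bash
cat > track.py <<'E'
import sys,cv2
from h import *
def comp(a,near,thr=62):
    g=a.max(2);m=(g<thr).astype(np.uint8)
    n,l,st,c=cv2.connectedComponentsWithStats(m,connectivity=4)
    k=[i for i in range(1,n) if st[i,4]>40];i=min(k,key=lambda i:np.hypot(*(c[i]-near)))
    return (l==i).astype(np.uint8),c[i],st[i]
def info(a,near,z,t,thr=62):
    m,c,st=comp(a,near,thr);r=cv2.minAreaRect(cv2.findContours(m,0,1)[0][0])
    P=[ray(t,q,z)[:2] for q in cv2.boxPoints(r)]
    e=[P[1]-P[0],P[2]-P[1]]
    return c.round(1),st[4],"rectctr",np.mean(P,0).round(1),[(round(float(np.hypot(*v)),1),round(float(np.degrees(np.arctan2(v[1],v[0])))%180,1)) for v in e]
if __name__=="__main__":
    t=viewer.camera_params("top")
    a=viewer.grab_frame("top") if sys.argv[1]=="new" else cv2.imread(sys.argv[1])[:,:,::-1]
    near=np.array([float(sys.argv[2]),float(sys.argv[3])])
    print("pack",info(a,near,120,t)); print("switch",info(a,np.array([226,234.]),143,t))
E
for f in top0 t1 t4; do python3 track.py pics/$f.png 316 268; done
python3 -m handwheel '[[[0,0,0.002],0,0.0854],[[0,0,0.004],0,0.0854],[[0,0,0.005],0,0.0854],[[0,-0.005,0.006],0,0.0854],[[0,-0.01,0.006],0,0.0854]]'
```

```text
pack (array([315.5, 269.5]), np.int32(625), 'rectctr', array([ 434. , -188.7]), [(78.4, 152.9), (94.5, 62.4)])
switch (array([225.2, 234.3]), np.int32(157), 'rectctr', array([522.9,  38.7]), [(53.1, 149.4), (21.6, 58.2)])
pack (array([314.9, 268.3]), np.int32(585), 'rectctr', array([ 434.5, -189. ]), [(77.3, 152.9), (94.5, 62.4)])
switch (array([225.2, 234.3]), np.int32(157), 'rectctr', array([522.9,  38.7]), [(53.1, 149.4), (21.6, 58.2)])
pack (array([315.3, 269. ]), np.int32(610), 'rectctr', array([ 434. , -188.7]), [(78.4, 152.9), (94.5, 62.4)])
switch (array([225.2, 234.3]), np.int32(157), 'rectctr', array([522.9,  38.7]), [(53.1, 149.4), (21.6, 58.2)])
time_s: 6.02
tool_pos: [386.6, -319.8, -33.9]
ee_rot: [-3.071, 0.661, 0.0]
ft_force: [0.4, 0.7, 0.3]
grip_width: 85.1
grasp_force: 0.0
```

```bash
python3 -m handwheel '[[[0,-0.006,0],0,0.0854],[[0,-0.012,0],0,0.0854],[[0,-0.018,0],0,0.0854],[[0,-0.024,0],0,0.0854],[[0,-0.028,0],0,0.0854]]'; python3 track.py new 316 268
```

```text
time_s: 6.65
tool_pos: [398.4, -295.2, -33.6]
ee_rot: [3.07, -0.661, 0.001]
ft_force: [-1.3, -4.0, -0.9]
grip_width: 85.6
grasp_force: 0.0
pack (array([307.3, 263.9]), np.int32(419), 'rectctr', array([ 437.2, -179.9]), [(77.5, 154.1), (89.8, 63.7)])
switch (array([225.2, 234.3]), np.int32(157), 'rectctr', array([522.9,  38.7]), [(53.1, 149.4), (21.6, 58.2)])
```

```bash
python3 -m handwheel '[[[0.003,-0.004,0],-2,0.0854],[[0.006,-0.008,0],-4,0.0854],[[0.009,-0.012,0],-6,0.0854],[[0.012,-0.016,0],-8,0.0854],[[0.014,-0.020,0],-9,0.0854]]'; python3 track.py new 305 262|head -1; cat track.py >/dev/null
```

```text
time_s: 7.32
tool_pos: [419.5, -282.3, -33.7]
ee_rot: [3.114, -0.416, 0.0]
ft_force: [-0.3, -3.2, 0.1]
grip_width: 85.1
grasp_force: 0.0
pack (array([295. , 262.6]), np.int32(342), 'rectctr', array([ 450.9, -135.7]), [(68.4, 124.6), (69.0, 34.4)])
```

```bash
cat > front.py <<'E'
import sys,cv2
from h import *
t=viewer.camera_params("top");a=viewer.grab_frame("top");cv2.imwrite(f"pics/{sys.argv[2]}.png",a[:,:,::-1])
h=float(sys.argv[1]);cx,cy=float(sys.argv[3]),float(sys.argv[4])  # heading guess, centre guess
A=cv2.resize(a[200:320,200:360],None,fx=4,fy=4,interpolation=cv2.INTER_LINEAR)
m=(A.max(2)<75)
v,u=np.nonzero(m);P=np.array([ray(t,((x+.5)/4+199.5,(y+.5)/4+199.5),120)[:2] for x,y in zip(u,v)])
U=np.array([np.cos(np.radians(h)),np.sin(np.radians(h))]);V=np.array([-U[1],U[0]])
Q=(P-[cx,cy]);q=np.c_[Q@U,Q@V];q=q[(abs(q[:,1])<55)&(abs(q[:,0])<62)]
b=np.arange(-24,25,3);f=np.array([q[abs(q[:,1]-k)<1.5,0].max() if (abs(q[:,1]-k)<1.5).any() else np.nan for k in b])
ok=abs(f-np.nanmedian(f))<10;s,c=np.polyfit(b[ok],f[ok],1)
band=q[(q[:,0]>c-20)&(q[:,0]<c-4)];lo,hi=np.percentile(band[:,1],[1,99])
F=np.array([cx,cy])+c*U+(lo+hi)/2*V
print("heading",round(h-np.degrees(np.arctan(s)),1),"front mid",F.round(1),"width",round(hi-lo,1),"n",ok.sum())
hd=np.radians(h-np.degrees(np.arctan(s)));C=F-47.5*np.array([np.cos(hd),np.sin(hd)]);print("centre",C.round(1))
g=np.radians(61);D=np.array([513,21]);u=np.array([np.cos(g),np.sin(g)]);w=np.array([-u[1],u[0]])
print("dock frame: front",((F-D)@u).round(1),((F-D)@w).round(1),"rel yaw",round(np.degrees(hd-g),1))
s=manip.observe();print(s["time_s"],s["tool_pos"].round(1),s["ft_force"].round(1))
E
python3 front.py 70 f1 446 -168
```

```text
heading 70.0 front mid [ 458.8 -119.8] width 76.3 n 17
centre [ 442.6 -164.4]
dock frame: front -149.4 -20.9 rel yaw 9.0
7.425 [ 419.4 -281.8  -33.8] [ 0.5 -2.4 -0. ]
```

```bash
python3 -m handwheel '[[[0.003,-0.005,0],-1,0.0854],[[0.006,-0.01,0],-2,0.0854],[[0.008,-0.015,0],-3,0.0854],[[0.010,-0.020,0],-4,0.0854],[[0.010,-0.025,0],-4,0.0854]]'; python3 front.py 75 f2 446 -145
```

```text
time_s: 8.05
tool_pos: [435.6, -260.5, -33.8]
ee_rot: [3.126, -0.309, 0.0]
ft_force: [-0.1, -4.8, -0.5]
grip_width: 85.4
grasp_force: 0.0
heading 77.5 front mid [458.2 -96. ] width 76.0 n 17
centre [ 447.9 -142.4]
dock frame: front -128.9 -8.8 rel yaw 16.5
8.1 [ 435.4 -259.8  -33.9] [-0.  -2.1 -1.2]
```

```bash
python3 -m handwheel '[[[-0.005,0.003,0],0,0.0854],[[-0.012,0.001,0],0,0.0854],[[-0.013,-0.008,0],0,0.0854],[[-0.013,-0.016,0],0,0.0854],[[-0.013,-0.024,0],0,0.0854]]'; python3 front.py 77 f3 452 -122
```

```text
time_s: 8.72
tool_pos: [427.5, -234.4, -33.7]
ee_rot: [3.126, -0.309, 0.0]
ft_force: [-0.6, -3.2, -1.2]
grip_width: 85.1
grasp_force: 0.0
heading 78.5 front mid [461.7 -72.6] width 75.8 n 17
centre [ 452.3 -119.1]
dock frame: front -106.7 -0.5 rel yaw 17.5
8.775 [ 427.3 -233.2  -33.9] [-0.  -3.1 -1.7]
```

```bash
python3 -m handwheel '[[[0,-0.008,0],0,0.0854],[[0,-0.015,0],0,0.0854],[[-0.008,-0.011,0],0,0.0854],[[-0.016,-0.012,0],0,0.0854],[[-0.017,-0.020,0],1,0.0854]]'; python3 front.py 77 f4 456 -103
```

```text
time_s: 9.4
tool_pos: [413.4, -211.8, -34.0]
ee_rot: [3.123, -0.339, -0.001]
ft_force: [-1.5, -3.3, -1.5]
grip_width: 85.6
grasp_force: 0.0
heading 77.9 front mid [466.7 -54.4] width 76.2 n 17
centre [ 456.7 -100.8]
dock frame: front -88.4 4.0 rel yaw 16.9
9.45 [ 413.7 -210.7  -34. ] [-1.8 -1.7 -0.1]
```

```bash
python3 -m handwheel '[[[-0.001,-0.005,0],1,0.0854],[[-0.003,-0.01,0],3,0.0854],[[-0.005,-0.015,0],5,0.0854],[[-0.007,-0.020,0],7,0.0854],[[-0.008,-0.024,0],8,0.0854]]'; python3 front.py 72 f5 463 -83
```

```text
time_s: 10.07
tool_pos: [411.7, -186.5, -33.7]
ee_rot: [3.092, -0.555, -0.001]
ft_force: [-3.5, -3.2, 0.6]
grip_width: 85.5
grasp_force: 0.0
heading 71.4 front mid [483.3 -36.4] width 74.4 n 17
centre [468.1 -81.5]
dock frame: front -64.7 -1.8 rel yaw 10.4
10.125 [ 411.7 -186.   -33.8] [-1.3 -2.4 -0.4]
```

```bash
python3 -m handwheel '[[[-0.001,-0.004,0],1,0.0854],[[-0.003,-0.008,0],3,0.0854],[[-0.005,-0.012,0],5,0.0854],[[-0.007,-0.016,0],7,0.0854],[[-0.008,-0.018,0],8,0.0854]]'; python3 front.py 64 f6 477 -65
```

```text
time_s: 10.75
tool_pos: [410.0, -166.6, -34.0]
ee_rot: [3.046, -0.769, -0.002]
ft_force: [-5.0, -4.6, -0.9]
grip_width: 85.6
grasp_force: 0.0
heading 63.3 front mid [492.1 -23.7] width 70.0 n 17
centre [470.8 -66.1]
dock frame: front -49.2 -3.4 rel yaw 2.3
10.8 [ 409.9 -166.4  -34. ] [-3.5 -3.7 -1.4]
```

```bash
python3 -m handwheel '[[[0.002,-0.006,0],0,0.0854],[[0.004,-0.012,0],0,0.0854],[[0.005,-0.018,0],0,0.0854],[[0.006,-0.024,0],0,0.0854],[[0.006,-0.029,0],0,0.0854]]'; python3 front.py 62 f7 485 -41
```

```text
time_s: 11.42
tool_pos: [428.8, -144.2, -34.1]
ee_rot: [3.046, -0.767, -0.003]
ft_force: [-5.0, -5.7, -0.0]
grip_width: 85.6
grasp_force: 0.0
heading 62.3 front mid [510.8  10.5] width 68.7 n 17
centre [488.8 -31.5]
dock frame: front -10.2 -3.2 rel yaw 1.3
11.475 [ 429.1 -143.8  -34. ] [-3.  -4.  -1.2]
```

```bash
python3 -m handwheel '[[[0,-0.003,0],0,0.0854],[[0,-0.006,0],0,0.0854],[[0,-0.009,0],0,0.0854],[[0,-0.012,0],0,0.0854],[[0,-0.012,0],0,0.0854]]'; python3 -m handwheel '[[[0,-0.001,0],0,0.0854],[[0,-0.002,0],0,0.0854],[[0,-0.003,0],0,0.0854],[[0,-0.004,0],0,0.0854],[[0,-0.004,0],0,0.0854]]';python3 front.py 62 f8 492 -28
```

```text
time_s: 12.1
tool_pos: [434.2, -134.3, -34.0]
ee_rot: [3.045, -0.767, -0.003]
ft_force: [-8.5, -8.7, 0.1]
grip_width: 85.5
grasp_force: 0.0
time_s: 12.72
tool_pos: [436.6, -130.7, -34.1]
ee_rot: [3.045, -0.768, -0.001]
ft_force: [-3.8, -7.3, -2.9]
grip_width: 85.3
grasp_force: 0.0
heading 62.2 front mid [515.8  18.1] width 76.0 n 17
centre [493.6 -23.9]
dock frame: front -1.2 -3.9 rel yaw 1.2
12.775 [ 436.6 -130.7  -34.1] [-3.2 -7.1 -2.4]
```

```bash
for i in 1; do python3 -m handwheel '[[[0,-0.001,0],0,0.0854],[[0,-0.002,0],0,0.0854],[[0,-0.003,0],0,0.0854],[[0,-0.003,0],0,0.0854],[[0,-0.003,0],0,0.0854]]'; done;python3 front.py 62 f9 493 -26
```

```text
time_s: 13.4
tool_pos: [437.2, -129.3, -34.4]
ee_rot: [3.044, -0.767, -0.003]
ft_force: [-7.7, -15.2, -5.5]
grip_width: 85.7
grasp_force: 0.0
heading 62.0 front mid [516.3  18.5] width 75.7 n 17
centre [494.  -23.4]
dock frame: front -0.6 -4.1 rel yaw 1.0
13.45 [ 437.2 -129.3  -34.4] [ -7.8 -15.4  -5.2]
```

```bash
python3 -m handwheel '[[[0,-0.001,0],0,0.0854],[[0,-0.002,0],0,0.0854],[[0,-0.003,0],0,0.0854],[[0,-0.003,0],0,0.0854],[[0,-0.003,0],0,0.0854]]' ;python3 front.py 62 f10 493 -26
```

```text
time_s: 14.08
tool_pos: [437.3, -128.8, -35.0]
ee_rot: [3.04, -0.765, -0.005]
ft_force: [-13.6, -28.9, -12.9]
grip_width: 85.4
grasp_force: 0.0
heading 62.1 front mid [516.3  18.5] width 75.7 n 17
centre [494.  -23.4]
dock frame: front -0.6 -4.1 rel yaw 1.1
14.125 [ 437.3 -128.8  -35. ] [-14.3 -29.7 -13.1]
```

```bash
python3 -m handwheel '[[[0,0.004,0],0,0.0854],[[0,0.01,0],0,0.0854],[[0,0.02,0],0,0.0854],[[0,0.04,-0.01],0,0.0854],[[0,0.06,-0.03],0,0.0854]]' ;python3 front.py 62 f11 493 -26;python3 look.py side s5
python3 - <<'E'
import cv2,numpy as np
a=cv2.imread("pics/s5.png")[170:300,190:320];b=cv2.imread("pics/f11.png")[210:300,200:290]
o=np.zeros((500,800,3),np.uint8);o[:500,:500]=cv2.resize(cv2.convertScaleAbs(a,alpha=1.4,beta=10),(500,500),interpolation=2)
o[:300,500:]=cv2.resize(b,(300,300),interpolation=2);cv2.imwrite("pics/c8.png",o)
E
```

```text
time_s: 14.75
tool_pos: [410.7, -177.6, -4.0]
ee_rot: [-3.045, 0.767, 0.002]
ft_force: [0.2, -0.6, -0.1]
grip_width: 85.7
grasp_force: 0.0
heading 62.4 front mid [516.2  18.3] width 75.7 n 17
centre [494.1 -23.8]
dock frame: front -0.8 -4.1 rel yaw 1.4
14.8 [ 412.  -180.7   -1.3] [ 1.6 -1.9  1.7]
14.8 [ 412.  -180.7   -1.3] x [ 0.881 -0.474  0.003] y [-0.474 -0.881  0.001] [ 1.6 -1.9  1.7]
```

View pics/c8.png

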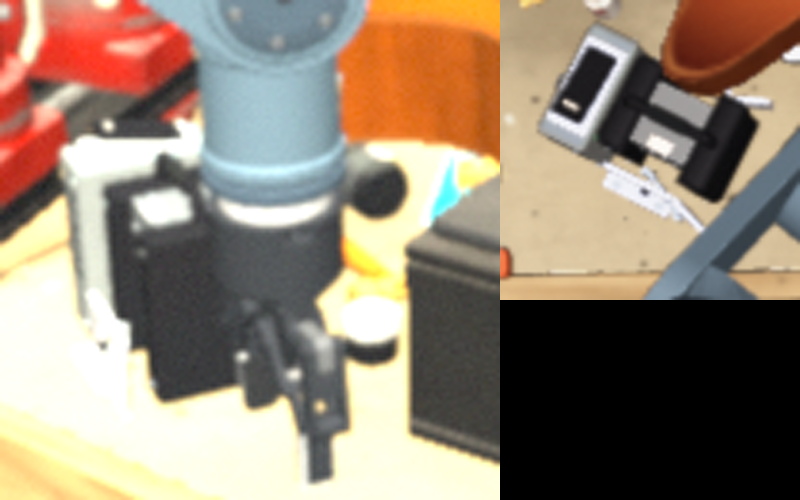

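```bash
python3 -m handwheel '[[[0,0,-0.05],0,0.0],[[0,0,-0.1],0,0.0],[[0,0,-0.16],0,0.0],[[0,0,-0.22],0,0.0],[[0,0,-0.26],0,0.0]]'
python3 - <<'E'
from h import *
import cv2
t=viewer.camera_params("top")
for z in(160,240):
  for q in((297,175),(310,220),(345,242),(330,60),(370,235)): print(z,q,ray(t,(190+q[0]/5,190+q[1]/5),z)[:2].round())
A=cv2.imread("pics/top0.png").astype(int);B=cv2.imread("pics/f11.png").astype(int)
g=np.radians(62);D=np.array([513,20.5]);u=np.array([np.cos(g),np.sin(g)]);w=np.array([-u[1],u[0]])
for y in(50,55,60,65):
  r=[]
  for x in range(-95,-5,6):
    p=D+x*u+y*w;c=px(t,[p[0],p[1],25]);f=lambda I:int(cv2.getRectSubPix(I.max(2).astype(np.float32),(1,1),(float(c[0]),float(c[1])))[0,0]);r.append((f(A),f(B)))
  print(y,r)
E
```

```text
time_s: 15.48
tool_pos: [412.5, -177.6, 258.9]
ee_rot: [3.046, -0.767, 0.005]
ft_force: [1.4, -0.3, 0.3]
grip_width: 0.1
grasp_force: 0.0
160 (297, 175) [545. -26.]
160 (310, 220) [522. -32.]
160 (345, 242) [510. -50.]
160 (330, 60) [603. -42.]
160 (370, 235) [514. -62.]
240 (297, 175) [532. -37.]
240 (310, 220) [511. -43.]
240 (345, 242) [500. -59.]
240 (330, 60) [587. -52.]
240 (370, 235) [503. -71.]
50 [(197, 192), (180, 187), (214, 218), (236, 239), (237, 240), (229, 232), (228, 232), (237, 240), (239, 242), (155, 159), (193, 198), (241, 244), (241, 244), (240, 243), (242, 244)]
55 [(214, 205), (235, 238), (212, 217), (188, 193), (216, 222), (222, 226), (240, 242), (232, 235), (245, 247), (241, 243), (243, 245), (246, 248), (245, 247), (234, 237), (242, 245)]
60 [(208, 153), (216, 221), (213, 219), (207, 213), (213, 218), (203, 207), (218, 223), (217, 222), (221, 225), (221, 226), (224, 227), (228, 232), (228, 232), (222, 228), (227, 231)]
65 [(213, 132), (213, 216), (213, 219), (214, 219), (213, 219), (210, 216), (210, 215), (209, 214), (208, 214), (208, 214), (208, 215), (212, 218), (212, 218), (210, 215), (212, 217)]
```

```bash
python3 -m handwheel '[[[-0.025,-0.05,0],0,0],[[-0.05,-0.1,0],0,0],[[-0.075,-0.151,0],0,0],[[-0.1,-0.203,0],0,0],[[-0.1,-0.203,0],0,0]]'
python3 -m handwheel '[[[0.02,-0.01,0],0,0],[[0.04,-0.02,0],0,0],[[0.06,-0.03,0],0,0],[[0.075,-0.04,0.02],0,0],[[0.075,-0.04,0.06],0,0]]'
python3 look.py side s6; python3 look.py top t6
python3 - <<'E'
import cv2
from h import *
s=viewer.camera_params("side")
print(px(s,[505.3,48.1,147]),px(s,list(manip.observe()["tool_pos"])))
E
```

```text
time_s: 16.1
tool_pos: [419.2, 52.7, 255.6]
ee_rot: [-3.048, 0.756, 0.001]
ft_force: [-0.3, 0.4, 0.2]
grip_width: 0.1
grasp_force: 0.0
time_s: 16.73
tool_pos: [507.2, 46.9, 196.4]
ee_rot: [-3.045, 0.77, -0.006]
ft_force: [-0.4, 0.6, 0.5]
grip_width: 0.1
grasp_force: 0.0
16.725 [507.2  46.9 196.4] x [ 0.88  -0.475  0.004] y [-0.475 -0.88  -0.001] [-0.4  0.6  0.5]
16.775 [502.2  47.5 189.4] x [ 0.88  -0.475 -0.007] y [-0.475 -0.88   0.003] [-3.3  0.5 -4.3]
[216.96055387 202.8247491 ] [214.57665078 186.82086966]
```

```bash
python3 -m handwheel '[[[0,0,0.005],0,0],[[0,0,0.01],0,0],[[0,0,0.02],0,0],[[0,0,0.03],0,0],[[0,0,0.034],0,0]]'; python3 -m handwheel '[[[0,0,0.002],0,0],[[0,0,0.004],0,0],[[0,0,0.006],0,0],[[0,0,0.008],0,0],[[0,0,0.008],0,0]]'
python3 - <<'E'
import cv2
from h import *
s=viewer.camera_params("side");a=viewer.grab_frame("side");cv2.imwrite("pics/s7.png",a[:,:,::-1])
b=cv2.imread("pics/side0.png").astype(int)[:,:,::-1]
print(px(s,[505.3,48.1,147]),px(s,list(manip.observe()["tool_pos"])))
d=(abs(a.astype(int)-b).max(2)>40)
for r in range(165,212,3):print(r,''.join('#' if x else '.' for x in d[r,190:245]), a[r,217])
E
```

```text
time_s: 17.45
tool_pos: [504.2, 48.2, 161.3]
ee_rot: [3.046, -0.768, -0.002]
ft_force: [0.3, -0.2, 0.4]
grip_width: 0.1
grasp_force: 0.0
time_s: 18.08
tool_pos: [504.7, 48.1, 154.1]
ee_rot: [-3.046, 0.768, 0.0]
ft_force: [0.1, -0.0, -0.6]
grip_width: -0.1
grasp_force: 0.0
[216.96055387 202.8247491 ] [216.58127631 200.25916347]
165 ...............#####################................... [44 45 45]
168 ................###################.................... [42 45 44]
171 ..................#################.................... [38 40 42]
174 ...................###############..................... [54 58 58]
177 ....................############....................... [45 47 47]
180 ...................############........................ [57 59 61]
183 ....................###########........................ [57 56 60]
186 ....................###########........................ [56 59 60]
189 .....................###########....................... [159 148 138]
192 ....................................................... [148  54  42]
195 ....................................................... [69 66 59]
198 ....................................................... [69 67 59]
201 ....................................................... [131 128 114]
204 ....................................................... [78 78 73]
207 ....................................................... [245 245 238]
210 ........................................######......... [254 254 252]
```

```bash
python3 -m handwheel '[[[0,0,0.003],0,0],[[0,0,0.006],0,0],[[0,0,0.01],0,0],[[0,0,0.014],0,0],[[0,0,0.018],0,0]]'; for i in 1; do python3 -m handwheel '[[[0,0,0.001],0,0],[[0,0,0.003],0,0],[[0,0,0.005],0,0],[[0,0,0.007],0,0],[[0,0,0.009],0,0]]'; done
```

```text
time_s: 18.75
tool_pos: [504.7, 48.1, 135.8]
ee_rot: [3.046, -0.768, -0.0]
ft_force: [-0.4, 0.2, -0.5]
grip_width: -0.6
grasp_force: 0.0
time_s: 19.38
tool_pos: [504.7, 48.1, 127.1]
ee_rot: [-3.046, 0.768, -0.0]
ft_force: [-0.7, 0.4, 0.3]
grip_width: 0.3
grasp_force: 0.0
```

```bash
python3 -m handwheel '[[[0,0,0.001],0,0],[[0,0,0.003],0,0],[[0,0,0.005],0,0],[[0,0,0.007],0,0],[[0,0,0.008],0,0]]'; python3 -m handwheel '[[[0,0,0.001],0,0],[[0,0,0.002],0,0],[[0,0,0.003],0,0],[[0,0,0.004],0,0],[[0,0,0.005],0,0]]'
```

```text
time_s: 20.0
tool_pos: [504.7, 48.1, 119.0]
ee_rot: [3.046, -0.768, -0.0]
ft_force: [-0.8, 0.4, 2.1]
grip_width: -0.2
grasp_force: 0.7
time_s: 20.62
tool_pos: [504.8, 48.1, 114.2]
ee_rot: [-3.046, 0.768, -0.0]
ft_force: [-0.8, 0.2, 0.8]
grip_width: 0.5
grasp_force: 0.7
```

Contact began near 119; pressing on to the hard stop.

```bash
python3 -m handwheel '[[[0,0,0.001],0,0],[[0,0,0.002],0,0],[[0,0,0.003],0,0],[[0,0,0.003],0,0],[[0,0,0.003],0,0]]'; python3 -m handwheel '[[[0,0,0.0005],0,0],[[0,0,0.001],0,0],[[0,0,0.0015],0,0],[[0,0,0.002],0,0],[[0,0,0.002],0,0]]'
```

```text
time_s: 21.25
tool_pos: [504.8, 48.0, 111.1]
ee_rot: [3.046, -0.768, 0.0]
ft_force: [-1.5, -0.1, 1.1]
grip_width: 0.2
grasp_force: 0.7
time_s: 21.88
tool_pos: [504.9, 48.0, 110.2]
ee_rot: [3.046, -0.768, 0.001]
ft_force: [-5.5, 1.8, 11.5]
grip_width: -0.0
grasp_force: 5.8
```

```bash
python3 -m handwheel '[[[0,0,0.001],0,0],[[0,0,0.001],0,0],[[0,0,0.001],0,0],[[0,0,0.001],0,0],[[0,0,0.001],0,0]]'; python3 -m handwheel '[[[0,0,-0.01],0,0],[[0,0,-0.04],0,0],[[0,0,-0.08],0,0],[[0,0,-0.12],0,0],[[0,0,-0.15],0,0]]'; python3 -m handwheel '[[[-0.03,0.015,0],0,0],[[-0.06,0.03,0],0,0],[[-0.09,0.045,0],0,0],[[-0.12,0.06,0],0,0],[[-0.15,0.08,0],0,0]]'
python3 -m handwheel '[[[-0.03,0.02,0],0,0],[[-0.05,0.03,0],0,0],[[-0.05,0.03,0],0,0],[[-0.05,0.03,0],0,0],[[-0.05,0.03,0],0,0]]'
python3 front.py 62 f12 493 -26
python3 - <<'E'
import cv2
from h import *
A=cv2.imread("pics/side0.png");B=viewer.grab_frame("side")[:,:,::-1];C=cv2.imread("pics/top0.png");E=cv2.imread("pics/f12.png")
f=lambda a,b,r,c:print('\n'.join(' '.join(f"{x:4d}" for x in row) for row in np.r_[a.max(2)[r,c]]),'\n--\n','\n'.join(' '.join(f"{x:4d}" for x in row) for row in b.max(2)[r,c]))
f(A,B,slice(198,210),slice(206,242,2))
f(C,E,slice(222,248,2),slice(212,238,2))
E
```

```text
time_s: 22.5
tool_pos: [505.0, 48.0, 110.0]
ee_rot: [3.046, -0.768, 0.001]
ft_force: [-9.3, 1.4, 17.5]
grip_width: -0.3
grasp_force: 9.2
time_s: 23.12
tool_pos: [505.5, 47.8, 260.3]
ee_rot: [-3.046, 0.768, -0.004]
ft_force: [-0.0, -0.3, 0.8]
grip_width: -0.1
grasp_force: 0.0
time_s: 23.75
tool_pos: [334.0, 48.7, 258.3]
ee_rot: [3.046, -0.767, 0.001]
ft_force: [-0.2, -0.8, 0.5]
grip_width: -0.2
grasp_force: 0.0
time_s: 24.38
tool_pos: [277.1, 46.0, 258.2]
ee_rot: [-3.046, 0.768, 0.001]
ft_force: [0.2, 0.0, 1.1]
grip_width: -0.2
grasp_force: 0.0
heading 62.5 front mid [516.2  18.4] width 76.1 n 17
centre [494.2 -23.7]
dock frame: front -0.7 -4.1 rel yaw 1.5
24.425 [276.9  46.  258.1] [-0.1 -0.5  0.4]
 104   60   57   69   73   70   70   65   50   30   27   29   43   55  101  141  133  139
 110   55   61   75   73   70   72   57   35   28   26   35   43   78  138  146  128  147
 116   61   75   77   72   80   80   45   34   30   31   39   40   98  146  164  129  160
 117   69   77   73   62   98  129   48   41   40   40   45   43   80  119  210  165  189
 116   73   75   73   56  105  1
[... 2767 characters left out ...]
  183  180  152   89   33   34   40   95  233  243
 189  190  190  188  178  144   43   33   35   35   37  183  242
 192  194  193  188  154  107   33   35   34   36   63  237  206
 197  198  193  135  163   45   33   34   34   36  176  234  156
 200  199  175  119  107   32   33   34   36   62  236  191   98
 202  201  150  176   46   32   33   35   35  177  232  145   54
 198  200  161  148   33   34   34   34   64  237  189   96   31
 195  175  222   62   73   38   34   36  180  229  142   56   26
 199  162  172   49  207  220   65   51  234  182   92   29   32
 177  231  214   85   45   98   51  145  226  133   48   31   35
 150  192  240  243  207   84   57  232  178   81   28   34   39
```

```bash
python3 -c "
from bench import ticket
print(ticket.sign_off())"
```

```text
the job is handed in; nothing more can be done
None
```

I pushed the pack home against the dock's stop and it stayed there when I backed off. I then pressed the charger's rocker down to its hard stop, withdrew the arm and handed the job in at about 24 s. The catch and switch states are inferred from force readings and camera pixels, and sign-off gave no verdict.

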